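Slide the eraser home into the tray's corner pocket and shut the tray

TASK

Put the eraser away without picking it up: with the fingertips, press it flush against the inside of the open tray's front lip, then slide it along the lip into the corner pocket until its end is fully home against the tray's side wall. Then push the tray fully shut by its front, leaving the eraser in its pocket and the aluminium canister where it stands in the tray, without disturbing the tape dispenser, cup and set square on the desk.

Things in the scene. Friction and masses are not known exactly. Their poses are not given: they have to be found in the camera images.
- eraser: White block eraser in a smooth blue sleeve, 50 x 22 x 12 mm, 22 g nominal, lying flat and loose on the tray floor, turned up to 0.75 rad from parallel to the front lip. It slides easily on the smooth tray (friction about 0.3). Origin: centre of its underside; x axis along the 50 mm length, z up. Either end may go in first.
- pocket_corner (a point): Point on the tray, moving with it: inside corner where the front lip's inner face, the wall on the robot's left and the tray floor's top meet. x points from the lip into the unit (closing), y along the lip to that wall, z up; tray inside is +x, -y, 254 mm wide along y. Eraser home: long side along y, centre at x 11 (up to 15), y -25 mm.
- rib_end (a point): Free end of the pocket's rib, on the tray floor, axes as pocket_corner, at x 26, y -32 mm from it. The rib (12 mm high, 3 thick) runs from here to the side wall parallel to the lip, so the pocket is 26 mm wide, open to -y; a 10 mm flare widens the mouth to 30 mm. A darker patch marks its floor. Home, 18 mm of the eraser still stands out of the rib.
- tray (a joint): How far the shallow top tray of the grey drawer unit is pulled out, m: 0 fully shut, 0.17 at the outer stop; starts 0.15 to 0.17. Slides level with about 2 N friction and stays where it is left; pressing on the lip from inside may draw it out to the stop. The tray floor's top is 81 mm above the desk.
- tray_front (a point): Middle of the outer face of the tray's front lip, 92 mm above the desk; axes as pocket_corner: pushing to +x shuts the tray. The lip is 6 mm thick, 268 mm wide, spans 75 to 103 mm above the desk (22 mm above the tray floor); side walls are 20 mm high, 3 thick. A finger pull 90 mm wide juts 15 mm out at its foot, upper side 79 mm above the desk.
- unit: Grey plastic drawer unit, 280 mm wide, 240 deep, 118 high, standing fast on the desk; its lower drawer stays shut, the tray is above it. Origin: centre of its underside; its front faces its own -x (to the robot). Its front edge stands 151 to 171 mm from the open tray's lip, its top 37 mm above the tray floor.
- canister: Small aluminium canister with lid, 42 mm diameter, 25 mm high, loose on the tray floor near the drawer unit on the pocket's side; it clears the opening and rides in with the tray. Origin: centre of its underside. Leave it standing.
- cup: Empty black silicone cup, 76 mm across the mouth, 85 mm high, on the desk beside the unit (robot's right). Origin: centre of its underside. Leave alone.
- dispenser: Chrome tape dispenser, 125 x 50 mm, 74 mm high, on the desk beside the unit (robot's right). Origin: centre of its underside. Leave alone.
- set_square: Flat wooden set square, legs 160 and 92 mm, 4 mm thick, lying on the desk on the robot's left of the unit. Origin: on its underside, 53 mm along the long leg and 31 mm along the short leg from the right-angled corner. Leave alone.

How it is judged:
On the way, in this order (a step that is already met when the one before it is completed fails the run):
1. the eraser lies flush against the front lip, still short of the pocket's end (x of eraser in the frame of pocket_corner below 0.014 m and angle between the x axis of eraser and the y axis of pocket_corner, either way round below 0.12 rad and y of eraser in the frame of pocket_corner below -0.05 m), for 0.1 s.
2. the eraser is home in the corner pocket, while the tray is still open (x of eraser in the frame of pocket_corner below 0.0165 m and angle between the x axis of eraser and the y axis of pocket_corner, either way round below 0.15 rad and y of eraser in the frame of pocket_corner above -0.029 m and value of joint tray above 0.1 m), for 0.2 s.
At the end, for the whole second after the job is handed in: The tray is shut to within 6 mm; the eraser lies flat and still in the corner pocket between lip and rib, its end within 4 mm of the side wall; the canister stands upright and still in the tray (value of joint tray below 0.006 m and x of eraser in the frame of pocket_corner between 0.009 and 0.0165 m and y of eraser in the frame of pocket_corner between -0.029 and -0.022 m and angle between the x axis of eraser and the y axis of pocket_corner, either way round below 0.15 rad and z of eraser in the frame of pocket_corner below 0.003 m and linear speed of each of eraser, canister below 0.02 m/s and angle between canister's own z axis and vertical below 0.1 rad); the robot touches nothing.
It fails at once if the eraser is lifted or stood on edge (more than 6 mm off the tray floor, or tipped over 0.4 rad) (z of eraser in the frame of pocket_corner above 0.006 m or angle between eraser's own z axis and vertical above 0.4 rad).
It fails at once if the canister is lifted, tipped or shoved out of its place in the tray (z of canister in the frame of pocket_corner above 0.006 m or angle between canister's own z axis and vertical above 0.3 rad or x of canister in the frame of pocket_corner below 0.07 m or x of canister in the frame of pocket_corner above 0.165 m or y of canister in the frame of pocket_corner below -0.07 m).
It fails at once if the cup, tape dispenser or set square is moved more than 15 mm (distance of any of cup, dispenser, set_square from where it was at the start of the episode above 0.015 m).
It also fails if it takes over 64 s, if anything falls off the work surface, if the arm or the gripper's body presses on something with over 40 N, if the wrist force passes 120 N, or if a joint passes its speed limit or range.

ROBOT

A 7-joint arm with a two-finger parallel gripper is mounted at the origin on the work surface. World frame = base frame: x ahead of the robot, y to its left, z up, the work surface at z = 0. Lengths are in m, angles in rad, forces in N, time in s.
With the tool pointing down it reaches from about 0.35 to 0.9 m from the base axis. Payload 7.2 kg.
Tool frame: the origin (TCP) lies on the centre line of the jaws, within the pads' length; the fingertips stand 17 mm ahead of it and the grasp point (between the pads) lies 2 mm behind it; y points along the fingers, z is the direction in which the jaws open and shut, and the axes are right-handed (so a half turn about y gives the same grasp; the last joint's range is limited). The gripper opens to 88 mm and grips with 3 to 60 N. Pads are 20 mm wide; open, the fingers measure 115 mm over their backs; the gripper's body (75 mm by 178 mm) begins 61 mm behind the grasp point.
Start: joints at [-1.302, 0.411, -0.013, 1.596, 0.006, 1.134, -0.082], TCP at [0.207, 0.59, 0.202] pointing down, gripper open.
Joint ranges: [-2.95, 2.95], [-0.29, 1.99], [-1.47, 1.44], [0.14, 2.54], [-1.03, 4.17], [0.13, 1.85], [-2.86, 2.86]. Speed limits (rad/s): [2.39, 2.39, 3.01, 3.01, 3.14, 3.14, 3.14].

INTERFACE

Orientations are given as a unit quaternion [x, y, z, w].
In Python, from bench import arm, snapshot, finish_job gives the robot as it stands.
- The arm moves only by the shell command python3 -m inch 'ROWS' [FORCE]. ROWS is JSON, a list of rows, each a list of 7 numbers: the turn, a rotation vector about the world's x, y, z in degrees, then the shift along the world's x, y, z in m, then the opening, from -1 (shut) to 1 (fully open), so that 0 is half open. A call has 1 to 5 rows; each row shifts and turns the commanded pose from where the row before left it; what a row does not reach is not made up. A row lasts 1/12 s, in which the tool goes at most 41.7 mm and 7.16 degrees, less where a joint would pass 70% of its speed; a pose out of reach is approached as far as the arm can. A call is refused whole if a number of a shift passes 0.0417 or a number of a turn 7.16, either way. A call with a gripper value outside its range is refused whole. The fingers move at their own pace and stop on an object; FORCE is the grip in N (left out, the last holds). Time passes only in rows, so rows that do not move let the fingers close. It gives the time, the measured TCP pose, the force and the opening at its end, in the units of the state.
- arm.observe(): the state, without advancing time (a new reading comes with each control period).
- snapshot(name): name is "side" or "top"; returns a dict with "frame" (420x560x3 uint8, blue, green, red), "K" (3x3 intrinsics, pixels), "pose" (4x4, takes a point from camera to world coordinates). Camera axes: x right, y up, looking along -z (the intrinsics and any distortion apply to the point x, -y, -z); pixel columns grow to the right and rows downward; lengths in m; the calibration is good to about 2 mm. A picture is of the moment at which its call begins. There is no depth.
- finish_job(): hands the job in, once; it reports no verdict.
The state is a dict: "t": time; "joints": joint angles; "qd": joint speeds; "tau": joint torques, N m; "tcp_pos": TCP position; "orientation": TCP orientation; "contact_force": force on the tool from outside, world axes, zero at the start; "wrist_torque": the same for the moment, N m; "gripper_width": opening from 0.0 (shut) to 1.0 (fully open).
Only numpy, scipy, OpenCV 4.12 (cv2) and the standard library are available. Lean on these libraries where they do the work, as an engineer would, in place of code of your own. Each camera call takes 0.05 s, during which the arm holds its last target. There are 200 camera calls.

## Working session

There is one attempt and no reset: what is moved stays moved. The work goes in short steps, Python scripts to look and compute and a shell command to move; the robot and the scene stay as the last step left them, time stands still between calls to the robot, and variables do not carry over. Pictures are saved under pics/ and viewed, about 8 in all and at most 12, crops included, and the job is handed in when it is done.

```bash
ls; mkdir -p pics
python3 - <<'E'
from bench import arm, snapshot
import cv2,numpy as np
np.set_printoptions(precision=4,suppress=True)
for n in("top","side"):
    s=snapshot(n);cv2.imwrite(f"pics/{n}0.png",s["frame"]);print({k:v for k,v in s.items() if k!="frame"})
print(arm.observe())
E
```

```text
pics
{'K': array([[421.7689,   0.    , 276.2973],
       [  0.    , 421.7689, 211.0298],
       [  0.    ,   0.    ,   1.    ]]), 'pose': array([[-0.0041,  0.9996, -0.0268,  0.5785],
       [-0.9999, -0.0044, -0.014 , -0.024 ],
       [-0.0141,  0.0268,  0.9995,  0.9858],
       [ 0.    ,  0.    ,  0.    ,  1.    ]])}
{'K': array([[393.1756,   0.    , 283.4184],
       [  0.    , 393.1756, 204.3671],
       [  0.    ,   0.    ,   1.    ]]), 'pose': array([[ 0.9951,  0.0866, -0.0478,  0.6009],
       [-0.0973,  0.7735, -0.6262, -0.466 ],
       [-0.0172,  0.6278,  0.7782,  0.6423],
       [ 0.    ,  0.    ,  0.    ,  1.    ]])}
{'t': 0.1, 'joints': array([-1.3022,  0.4118, -0.0127,  1.5969,  0.0056,  1.1343, -0.0822]), 'qd': array([ 0.0007, -0.0011, -0.0002, -0.0009,  0.0012, -0.0009,  0.0015]), 'tau': array([  0.002 , -58.9099,   0.6433, -29.171 ,  -0.0538,   0.0146,
         0.    ]), 'tcp_pos': array([0.2064, 0.5894, 0.2014]), 'orientation': array([ 0.6976, -0.1186,  0.1184, -0.6966]), 'contact_force': array([-0.8225,  0.066 , -0.0683]), 'wrist_torque': array([ 0.0245,  0.0194, -0.0199]), 'gripper_width': 1.0000180049796983}
```

View pics/top0.png

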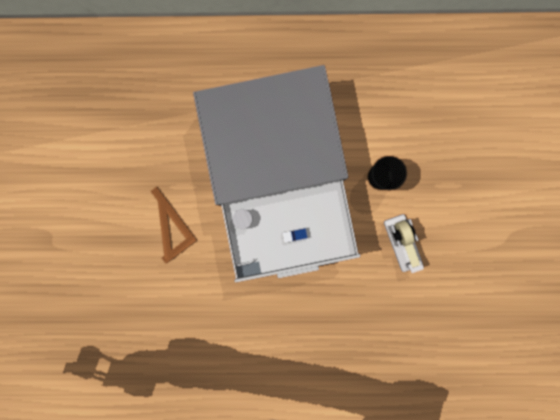

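View pics/side0.png

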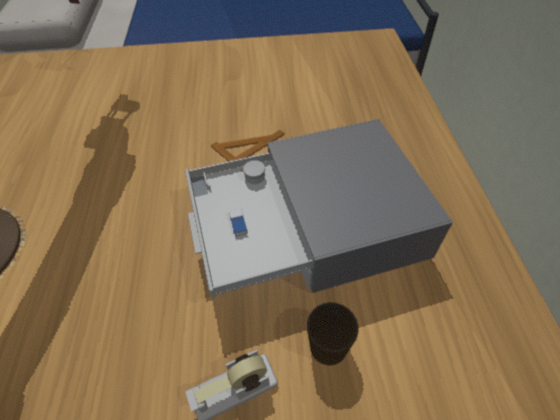

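The top view shows the unit (top corners near (195,92), (326,67), (346,180), (217,203)), the lip from (236,280) to (358,258), the eraser near (296,236), the canister near (245,218) and the dark pocket patch near (249,269). I'll zoom in on both views to measure.

Run:
```python
import cv2,numpy as np
a=cv2.imread("pics/top0.png")[175:290,210:370]
cv2.imwrite("pics/topz.png",cv2.resize(a,None,fx=5,fy=5,interpolation=cv2.INTER_CUBIC))
```

```text
(no output)
```

View pics/topz.png

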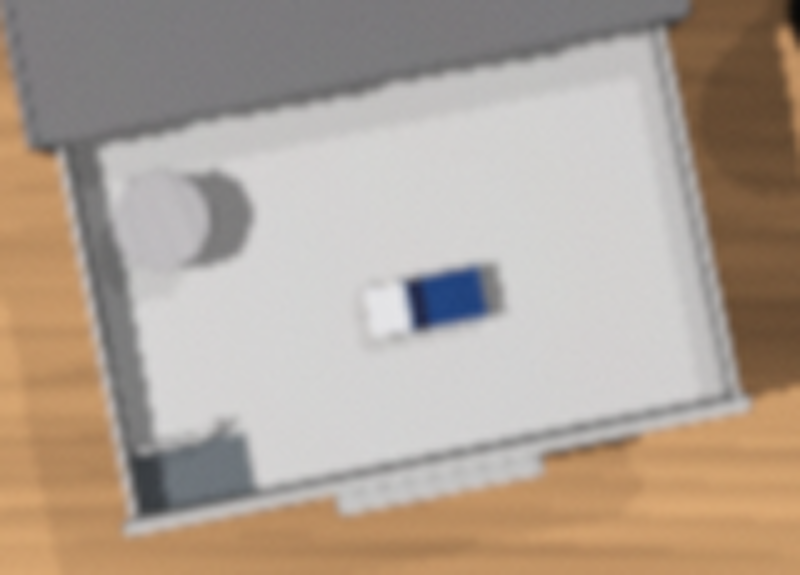

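The zoom (5x, offset (210,175)) shows the lip's outer top edge from (125,533) to (748,405), the eraser's corners near (362,288), (483,268), (490,318), (370,340), and the canister top near (163,217). The eraser lies nearly parallel to the lip.

```bash
cat > h.py <<'E'
import numpy as np, cv2
from bench import arm, snapshot
np.set_printoptions(precision=4,suppress=True)
def ray(s,px,z):
    K,P=s["K"],s["pose"]; u,v=px
    d=P[:3,:3]@np.array([(u-K[0,2])/K[0,0],-(v-K[1,2])/K[1,1],-1.0]); o=P[:3,3]
    return o+d*(z-o[2])/d[2]
def pix(s,p):
    K,P=s["K"],s["pose"]; q=P[:3,:3].T@(np.asarray(p)-P[:3,3]); q=q/-q[2]
    return np.array([K[0,0]*q[0]+K[0,2],-K[1,1]*q[1]+K[1,2]])
E
python3 - <<'E'
from h import *
s=snapshot("top")
Z=lambda x,y,z: ray(s,((x+.5)/5-.5+210,(y+.5)/5-.5+175),z)
A=Z(125,533,.103);B=Z(748,405,.103)
print("lip outer L,R",A,B,np.linalg.norm(A-B))
y=(A-B)/np.linalg.norm(A-B); x=np.array([y[1],-y[0],0]); print("yaw from lip",np.degrees(np.arctan2(x[1],x[0])))
U=[ray(s,p,.118) for p in((195,92),(326,67),(346,180),(217,203))]
for p in U:print("unit",p)
e=U[3]-U[2];print(np.linalg.norm(e),np.degrees(np.arctan2(-e[0],e[1])))
e=U[0]-U[3];print(np.linalg.norm(e),np.degrees(np.arctan2(e[1],e[0])))
C=(A+B)/2+y*127+0; C=(A+B)/2+y*.127+x*.006; C[2]=.081; print("corner",C)
E=[Z(*p,.093) for p in((362,288),(483,268),(490,318),(370,340))]
m=sum(E)/4; d=E[1]+E[2]-E[0]-E[3]
for n,p in(("eraser",m),("canister",Z(163,217,.106)),("unitfrontL",U[3]),("rib",None)):
    if p is not None: print(n,p,"in corner frame",(p-C)@x,(p-C)@y)
print([np.linalg.norm(E[i]-E[i-1]) for i in range(4)],"eraser dir deg",np.degrees(np.arctan2(d[1],d[0])),"lip dir",np.degrees(np.arctan2(-y[1],-y[0])))
R=arm.observe()["orientation"]
from scipy.spatial.transform import Rotation as Ro
print(Ro.from_quat(R).as_matrix())
# check with side cam: reproject corners
t=snapshot("side")
for p in (A,B,C,m): print(pix(t,p))
E
```

```text
lip outer L,R [0.456 0.076 0.103] [ 0.5085 -0.1839  0.103 ] 0.26517348372966204
yaw from lip 11.429257157642825
unit [0.8501 0.1562 0.118 ]
unit [ 0.9001 -0.1162  0.118 ]
unit [ 0.665  -0.1556  0.118 ]
unit [0.6189 0.1104 0.118 ]
0.2699679489155313 9.835903842907774
0.23575864816115719 11.198087520752475
corner [0.463  0.0717 0.081 ]
eraser [ 0.5509 -0.0505  0.093 ] in corner frame 0.061995340388003216 -0.13721895476476165
canister [0.5878 0.0596 0.106 ] in corner frame 0.11995779093593421 -0.036628710015297876
unitfrontL [0.6189 0.1104 0.118 ] in corner frame 0.1604629689568752 0.007078095106555655
[np.float64(0.02220930704330615), np.float64(0.051834732551160466), np.float64(0.021302520812968937), np.float64(0.05152910284659393)] eraser dir deg -80.33086167248145 lip dir -78.57074284235718
[[ 0.9438 -0.0003  0.3304]
 [-0.3304 -0.0011  0.9438]
 [ 0.0001 -1.     -0.0012]]
[185.3147 168.7531]
[210.2943 289.6429]
[191.1775 177.9101]
[237.1118 220.3078]
```

```bash
R='[0,0,1.5,0.019,-0.0317,0,-0.6]'
python3 -m inch '[[0,0,1.5,0.019,-0.0317,0,-0.6],[0,0,1.5,0.019,-0.0317,0,-0.6],[0,0,1.5,0.019,-0.0317,0,-0.6],[0,0,1.5,0.019,-0.0317,0,-0.6],[0,0,1.5,0.019,-0.0317,0,-0.6]]' 10
python3 -m inch '[[0,0,1.5,0.019,-0.0317,0,-0.6],[0,0,1.5,0.019,-0.0317,0,-0.6],[0,0,1.5,0.019,-0.0317,0,-0.6],[0,0,1.5,0.019,-0.0317,0,-0.6],[0,0,1.5,0.019,-0.0317,0,-0.6]]'
python3 -m inch '[[0,0,1.5,0.019,-0.0317,0,-0.6],[0,0,1.5,0.019,-0.0317,0,-0.6],[0,0,1.5,0.019,-0.0317,0,-0.6],[0,0,1.5,0.019,-0.0317,0,-0.6],[0,0,1.5,0.019,-0.0317,0,-0.6]]'
python3 -m inch '[[0,0,1.5,0.019,-0.0317,0,-0.6],[0,0,1.5,0.019,-0.0317,0,-0.6],[0,0,1.5,0.019,-0.0317,0,-0.6],[0,0,1.5,0.019,-0.0317,0,-0.6],[0,0,0,0,0,0,-0.6]]'
python3 -m inch '[[0,0,0,0,0,0,-0.6],[0,0,0,0,0,0,-0.6],[0,0,0,0,0,0,-0.6]]'
```

```text
t: 0.62
tcp_pos: [0.3021, 0.4297, 0.202]
orientation: [0.703, -0.072, 0.072, -0.703]
contact_force: [1.4, 0.6, 0.5]
gripper_width: 0.661
t: 1.03
tcp_pos: [0.3971, 0.2712, 0.2023]
orientation: [-0.707, 0.026, -0.026, 0.707]
contact_force: [1.5, 0.1, -0.3]
gripper_width: 0.281
t: 1.45
tcp_pos: [0.4921, 0.1127, 0.2023]
orientation: [-0.707, -0.02, 0.02, 0.707]
contact_force: [0.3, -0.2, -0.3]
gripper_width: 0.202
t: 1.87
tcp_pos: [0.5699, -0.0204, 0.2022]
orientation: [0.706, 0.055, -0.054, -0.704]
contact_force: [-0.3, -0.2, -0.6]
gripper_width: 0.199
t: 2.12
tcp_pos: [0.567, -0.0109, 0.202]
orientation: [-0.705, -0.057, 0.058, 0.705]
contact_force: [-0.1, -0.4, -0.1]
gripper_width: 0.2
```

```bash
python3 -m inch '[[0,0,2,0.016,-0.033,0,-0.6],[0,0,0,0,0,-0.02,-0.6],[0,0,0,0,0,-0.025,-0.6],[0,0,0,0,0,-0.025,-0.6],[0,0,0,0,0,-0.02,-0.6]]'
python3 -m inch '[[0,0,0,0,0,-0.01,-0.6],[0,0,0,0,0,0,-0.6],[0,0,0,0,0,0,-0.6]]'
python3 - <<'E'
from h import *
o=arm.observe();print(o["tcp_pos"],o["orientation"],o["contact_force"])
a=snapshot("side")["frame"];cv2.imwrite("pics/s1.png",cv2.resize(a[130:300,160:340],None,fx=4,fy=3.5,interpolation=cv2.INTER_CUBIC))
E
```

```text
t: 2.53
tcp_pos: [0.5827, -0.0435, 0.1107]
orientation: [-0.703, -0.07, 0.07, 0.704]
contact_force: [-0.1, 0.8, -0.7]
gripper_width: 0.196
t: 2.78
tcp_pos: [0.5835, -0.0445, 0.1025]
orientation: [-0.704, -0.069, 0.07, 0.704]
contact_force: [0.4, 0.3, 1.3]
gripper_width: 0.198
[ 0.5835 -0.0445  0.1025] [-0.7036 -0.0694  0.0696  0.7038] [0.3804 0.2872 1.3482]
```

View pics/s1.png

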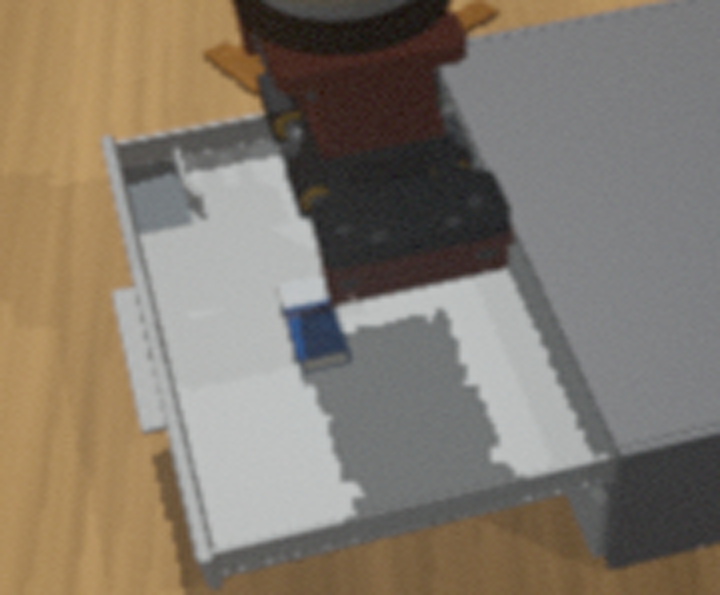

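The crop (4x/3.5x) shows the gripper body over the eraser's back edge, with the eraser still at about (318,325). I'll push it towards the lip.

```bash
python3 -m inch '[[0,0,0,-0.0059,-0.0012,0,-0.6],[0,0,0,-0.0059,-0.0012,0,-0.6],[0,0,0,-0.0059,-0.0012,0,-0.6],[0,0,0,-0.0059,-0.0012,0,-0.6],[0,0,0,-0.0059,-0.0012,0,-0.6]]'
python3 -m inch '[[0,0,0,-0.0059,-0.0012,0,-0.6],[0,0,0,-0.0059,-0.0012,0,-0.6],[0,0,0,-0.0049,-0.001,0,-0.6],[0,0,0,-0.0049,-0.001,0,-0.6],[0,0,0,0,0,0,-0.6]]'
python3 - <<'E'
from h import *
o=arm.observe();print(o["tcp_pos"],o["orientation"],o["contact_force"])
a=snapshot("side")["frame"];cv2.imwrite("pics/s2.png",cv2.resize(a[130:300,160:340],None,fx=4,fy=3.5,interpolation=cv2.INTER_CUBIC))
E
```

```text
t: 3.25
tcp_pos: [0.5534, -0.0517, 0.1026]
orientation: [-0.704, -0.069, 0.069, 0.704]
contact_force: [-0.2, 0.0, -0.2]
gripper_width: 0.201
t: 3.67
tcp_pos: [0.5314, -0.0562, 0.1022]
orientation: [-0.704, -0.069, 0.069, 0.704]
contact_force: [-1.1, 0.1, -0.3]
gripper_width: 0.199
[ 0.5314 -0.0562  0.1022] [-0.7037 -0.0686  0.069   0.7038] [-1.0719  0.108  -0.3271]
```

View pics/s2.png

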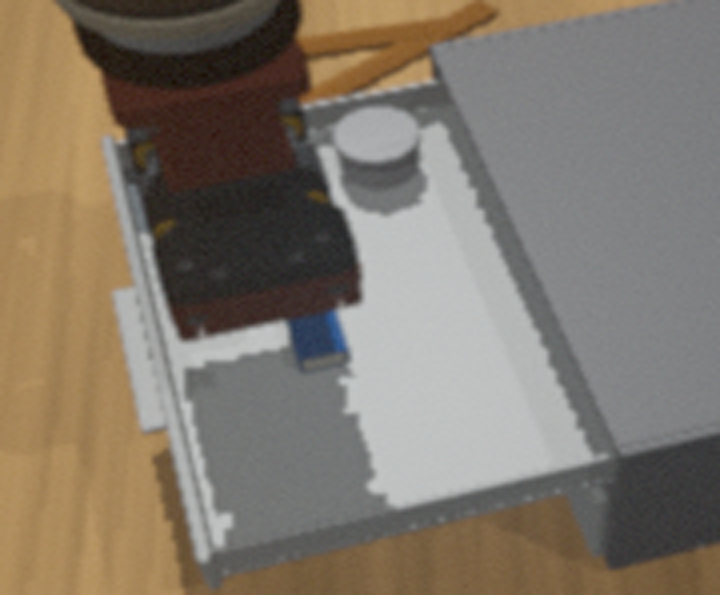

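The crop shows the eraser unmoved at about (320,340), although the gripper has passed its position. I'll check the projected geometry before moving again.

Run:
```python
from h import *
from scipy.spatial.transform import Rotation as Ro
o=arm.observe();R=Ro.from_quat(o["orientation"]).as_matrix();p=o["tcp_pos"];print(R,p,o["contact_force"])
s=snapshot("side");t=snapshot("top")
f=s["frame"].copy();g=t["frame"].copy()
L={"tip":(0,.017,0),"f1":(0,.017,.022),"f2":(0,.017,-.022)}
for x in(-.0375,.0375):
  for z in(-.089,.089): L[f"b{x}{z}"]=(x,-.063,z)
for n,l in L.items():
    w=p+R@np.array(l);a=pix(s,w);b=pix(t,w);print(n,w,a,b)
    cv2.circle(f,tuple(np.int32(a+.5)),1,(0,0,255) if n[0]!="b" else (0,255,0),-1);cv2.circle(g,tuple(np.int32(b+.5)),1,(0,0,255) if n[0]!="b" else (0,255,0),-1)
A=cv2.resize(f[130:300,160:340],None,fx=3.3,fy=3.3,interpolation=cv2.INTER_CUBIC)[:,:400]
B=cv2.resize(g[165:305,210:370],None,fx=2.5,fy=2.5,interpolation=cv2.INTER_CUBIC)
H=max(A.shape[0],B.shape[0]);pd=lambda I:np.pad(I,((0,H-I.shape[0]),(0,0),(0,0)))
cv2.imwrite("pics/c3.png",np.hstack([pd(A),pd(B)]))
```

```text
[[ 0.981  -0.0001 -0.1941]
 [ 0.1941  0.0001  0.981 ]
 [-0.     -1.      0.0001]] [ 0.5321 -0.0559  0.1022] [1.1351 0.1909 0.229 ]
tip [ 0.5321 -0.0559  0.0852] [226.8636 226.3924] [297.3262 244.0451]
f1 [ 0.5278 -0.0343  0.0852] [224.3733 216.8079] [287.2017 246.0865]
f2 [ 0.5363 -0.0775  0.0852] [229.4522 236.3556] [307.4548 242.003 ]
b-0.0375-0.089 [ 0.5126 -0.1505  0.1652] [206.5344 248.3273] [347.7407 256.1022]
b-0.03750.089 [0.478  0.0241 0.1652] [188.8019 164.0314] [257.6732 274.2214]
b0.0375-0.089 [ 0.5861 -0.136   0.1652] [257.1215 235.3592] [339.9    218.1319]
b0.03750.089 [0.5516 0.0387 0.1652] [231.7625 154.6571] [250.086  236.2721]
```

View pics/c3.png

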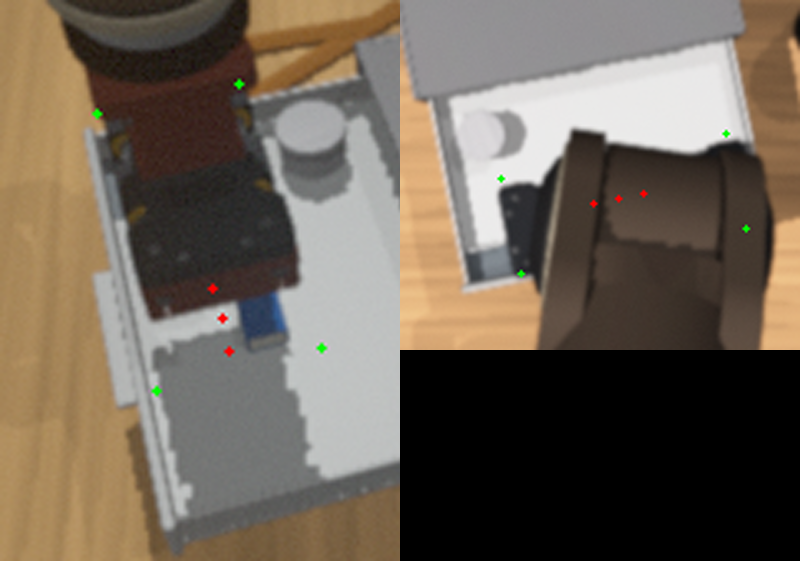

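Both pictures put the gripper body higher than its nominal shape predicts, and the fingers left the eraser untouched. I'll raise and turn the tool so the side camera can see the fingertips.

```bash
python3 -m inch '[[0,0,0,0,0,0.02,-0.6],[0,0,-7,0,0,0.02,-0.6],[0,0,-7,0,0,0,-0.6],[0,0,-7,0,0,0,-0.6],[0,0,-7,0,0,0,-0.6]]'
python3 -m inch '[[0,0,-7,0,0,0,-0.6],[0,0,-7,0,0,0,-0.6],[0,0,-7,0,0,0,-0.6],[0,0,-7,0,0,0,-0.6],[0,0,-7,0,0,0,-0.6]]'
python3 -m inch '[[0,0,-7,0,0,0,-0.6],[0,0,-7,0,0,0,-0.6],[0,0,-6,0,0,0,-0.6],[0,0,0,0,0,0,-0.6],[0,0,0,0,0,0,-0.6]]'
python3 - <<'E'
from h import *
from scipy.spatial.transform import Rotation as Ro
o=arm.observe();R=Ro.from_quat(o["orientation"]).as_matrix();p=o["tcp_pos"];print(R,p,o["contact_force"],o["joints"])
s=snapshot("side")
f=s["frame"];I=cv2.resize(f[40:300,120:380],None,fx=3,fy=3,interpolation=cv2.INTER_CUBIC)[:600]
L={"tip":(0,.017,0),"tcp":(0,0,0),"f1":(0,.017,.022),"f2":(0,.017,-.022)}
for x in(-.0375,.0375):
  for z in(-.089,.089): L[f"b{x}{z}"]=(x,-.063,z)
for n,l in L.items():
    w=p+R@np.array(l);a=(pix(s,w)+.5-[120,40])*3;print(n,w,a)
    cv2.circle(I,tuple(np.int32(a)),3,(0,0,255) if n[0]!="b" else (0,255,0),-1)
cv2.imwrite("pics/c4.png",I)
E
```

```text
t: 4.23
tcp_pos: [0.533, -0.0557, 0.1426]
orientation: [-0.699, 0.105, -0.106, 0.699]
contact_force: [-0.1, -0.2, -0.5]
gripper_width: 0.201
t: 4.65
tcp_pos: [0.5328, -0.0556, 0.1422]
orientation: [-0.635, 0.311, -0.311, 0.635]
contact_force: [-0.1, -0.3, -0.2]
gripper_width: 0.198
t: 5.07
tcp_pos: [0.5327, -0.0556, 0.1421]
orientation: [0.574, -0.413, 0.414, -0.573]
contact_force: [0.3, -0.1, 0.4]
gripper_width: 0.197
[[ 0.3161 -0.      0.9487]
 [-0.9487 -0.0004  0.3161]
 [ 0.0004 -1.     -0.0001]] [ 0.5327 -0.0556  0.1421] [ 0.3072 -0.1484  0.4124] [-0.472   0.3613  0.6178  1.9143 -0.2551  0.9441  0.5879]
tip [ 0.5327 -0.0556  0.1251] [313.9418 518.2479]
tcp [ 0.5327 -0.0556  0.1421] [309.7467 499.1473]
f1 [ 0.5536 -0.0486  0.125 ] [351.203  505.2503]
f2 [ 0.5118 -0.0625  0.1251] [276.0675 531.4592]
b-0.0375-0.089 [ 0.4364 -0.0481  0.2051] [100.9117 426.0632]
b-0.03750.089 [0.6053 0.0082 0.205 ] [428.315  323.1729]
b0.0375-0.089 [ 0.4601 -0.1192  0.2051] [135.4379 534.1277]
b0.03750.089 [ 0.629  -0.063   0.2051] [484.2728 415.8294]
```

View pics/c4.png

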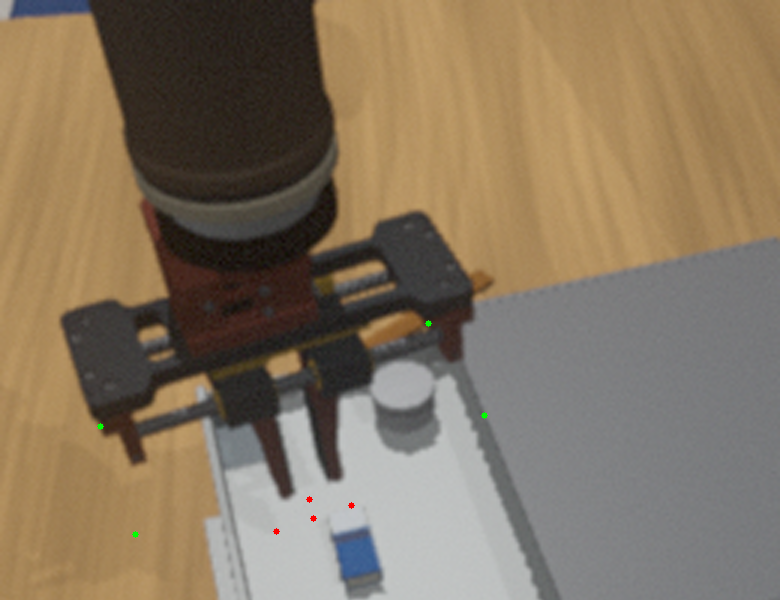

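The fingers are now visible, with tips at about (287,496) and (335,477). They sit roughly 10 px above the projection, so the real tips are higher or further along +y than the nominal values. The eraser is untouched at (355,545). I'll close the fingers, move behind the eraser and descend by touch.

```bash
python3 -m inch '[[0,0,-7,0.018,0.0035,0,-1],[0,0,0,0.018,0.0035,0,-1],[0,0,0,0.016,0.0035,0,-1],[0,0,0,0,0,-0.015,-1],[0,0,0,0,0,-0.015,-1]]'
python3 -m inch '[[0,0,0,0,0,-0.008,-1],[0,0,0,0,0,0,-1],[0,0,0,0,0,0,-1]]'
cat > look.py <<'E'
import sys
from h import *
from scipy.spatial.transform import Rotation as Ro
o=arm.observe();R=Ro.from_quat(o["orientation"]).as_matrix();p=o["tcp_pos"];print(R[:,2],p,o["contact_force"],o["gripper_width"])
s=snapshot("side")
f=s["frame"];I=cv2.resize(f[130:300,160:340],None,fx=4,fy=3.5,interpolation=cv2.INTER_CUBIC)
tip=p+R[:,1]*.017
def d(w,c): cv2.circle(I,tuple(np.int32((pix(s,w)+.5-[160,130])*[4,3.5])),3,c,-1)
d(tip,(0,0,255))
for z in (.02,.04): d(tip+[0,0,z],(0,255,255))
cv2.imwrite(sys.argv[1],I)
E
python3 look.py pics/s5.png
```

```text
t: 5.53
tcp_pos: [0.586, -0.045, 0.1122]
orientation: [-0.547, 0.447, -0.448, 0.548]
contact_force: [-0.5, 0.1, 0.4]
gripper_width: 0.005
t: 5.78
tcp_pos: [0.5842, -0.0456, 0.1041]
orientation: [0.547, -0.449, 0.448, -0.546]
contact_force: [0.3, 0.5, -1.2]
gripper_width: 0.007
[ 0.9808  0.1951 -0.0008] [ 0.5842 -0.0456  0.1041] [ 0.3376  0.45   -1.1861] 0.0070803033055833525
```

View pics/s5.png

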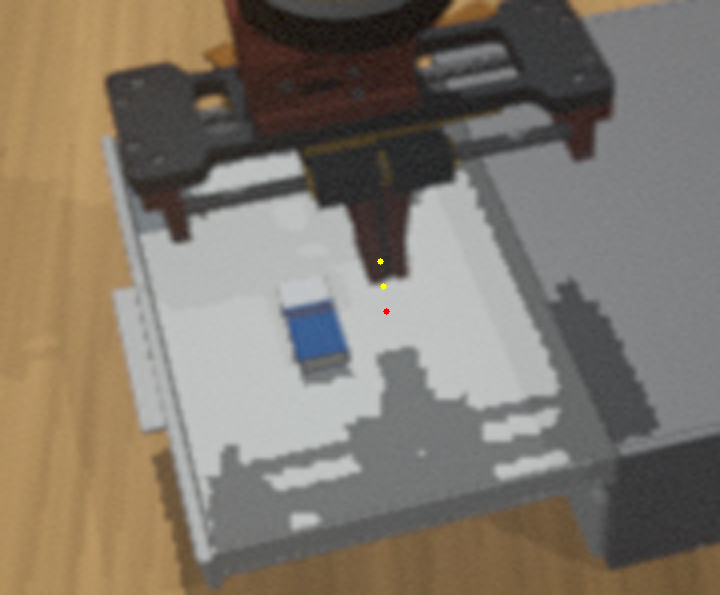

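The closed fingertips are at about (388,280), roughly 25 mm above the projection, and their shadow is clearly detached, so they are still in the air. I'll descend in small steps, watching the force.

```bash
python3 -m inch '[[0,0,0,0,0,-0.006,-1],[0,0,0,0,0,-0.006,-1],[0,0,0,0,0,0,-1],[0,0,0,0,0,0,-1]]' | grep -E "pos|force"
python3 -m inch '[[0,0,0,0,0,-0.003,-1],[0,0,0,0,0,0,-1]]'| grep -E "pos|force"
python3 -m inch '[[0,0,0,0,0,-0.003,-1],[0,0,0,0,0,0,-1]]'| grep -E "pos|force"
```

```text
tcp_pos: [0.5842, -0.0452, 0.0919]
contact_force: [-0.3, 0.5, -0.5]
tcp_pos: [0.5844, -0.0453, 0.0889]
contact_force: [0.2, 0.4, 0.3]
tcp_pos: [0.5843, -0.0452, 0.0857]
contact_force: [-0.7, -0.5, -0.7]
```

```bash
python3 -m inch '[[0,0,0,0,0,-0.003,-1],[0,0,0,0,0,0,-1]]'| grep -E "pos|force"
python3 -m inch '[[0,0,0,0,0,-0.002,-1],[0,0,0,0,0,0,-1]]'| grep -E "pos|force"
python3 -m inch '[[0,0,0,0,0,-0.002,-1],[0,0,0,0,0,0,-1]]'| grep -E "pos|force"
```

```text
tcp_pos: [0.5842, -0.0453, 0.0827]
contact_force: [-0.1, -0.0, 0.0]
tcp_pos: [0.5843, -0.0453, 0.0808]
contact_force: [-0.4, -0.1, -0.5]
tcp_pos: [0.5843, -0.0453, 0.0789]
contact_force: [-0.5, -0.1, 0.5]
```

```bash
python3 look.py pics/s6.png
```

```text
[ 0.9809  0.1944 -0.0003] [ 0.5843 -0.0453  0.0789] [-0.5044 -0.1494  0.5154] 0.005883344564222638
```

View pics/s6.png

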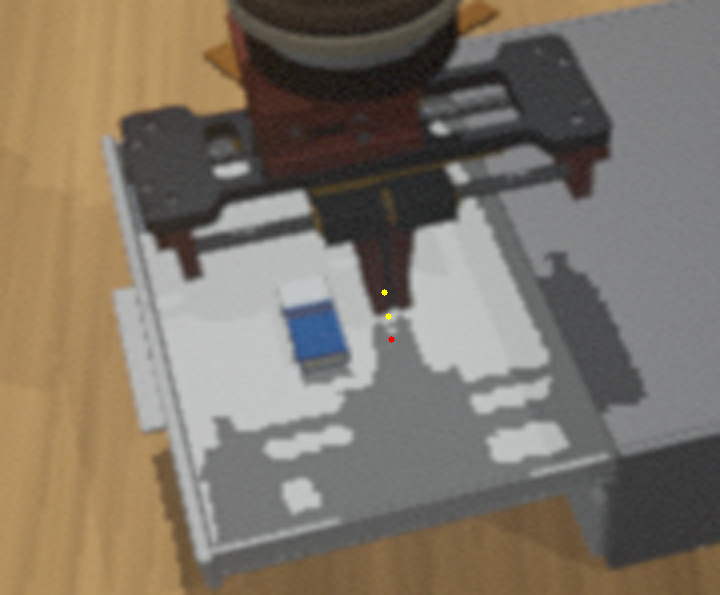

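The tips are at about (395,310) with their shadow starting just below, so they are within a few mm of the floor. That makes the true tip about 24 mm above the nominal TCP value. I'll go 2 mm lower, add a numeric tracker for the sleeve and tray, then push.

```bash
cat > track.py <<'E'
import sys
from h import *
C=np.array([.463,.0717,.081]);a=np.radians(11.3);X=np.array([np.cos(a),np.sin(a),0]);Y=np.array([-X[1],X[0],0])
s=snapshot("side");f=s["frame"]
ref=cv2.imread("pics/side0.png")
o=arm.observe();print("tool tray-frame",(o["tcp_pos"]-C)@X,(o["tcp_pos"]-C)@Y,o["tcp_pos"],o["contact_force"])
def mt(r,c,h,w,m=14):
    q=cv2.matchTemplate(cv2.resize(f[r-m:r+h+m,c-m:c+w+m],None,fx=4,fy=4,interpolation=3),cv2.resize(ref[r:r+h,c:c+w],None,fx=4,fy=4,interpolation=3),5)
    _,v,_,l=cv2.minMaxLoc(q);return l[0]/4-m,l[1]/4-m,round(v,2)
print("lip right corner px shift",mt(275,200,22,24),"pull",mt(208,184,44,18))
for n,im in(("ref",ref),("now",f)):
    h=cv2.cvtColor(im,cv2.COLOR_BGR2HSV);m=cv2.inRange(h,(105,120,60),(130,255,255));m[:130]=0;m[300:]=0;m[:,:170]=0;m[:,330:]=0
    p=np.argwhere(m)[:,::-1];w=np.array([ray(s,q,.09) for q in p]);t=np.c_[(w-C)@X,(w-C)@Y]*1000
    r=cv2.minAreaRect(t.astype(np.float32));print(n,len(p),"blue tray-frame mm",t.mean(0),t.min(0),t.max(0),r)
cv2.imwrite("pics/last.png",f)
E
python3 track.py
python3 -m inch '[[0,0,0,0,0,-0.002,-1],[0,0,0,0,0,0,-1]]'| grep -E "pos|force"
python3 -m inch '[[0,0,0,-0.0059,-0.0012,0,-1],[0,0,0,-0.0059,-0.0012,0,-1],[0,0,0,-0.0059,-0.0012,0,-1],[0,0,0,-0.0059,-0.0012,0,-1],[0,0,0,-0.0059,-0.0012,0,-1]]'| grep -E "pos|force"
python3 track.py
```

```text
tool tray-frame 0.09612065523414345 -0.13851452251363014 [ 0.5844 -0.0453  0.0791] [ 1.1115  0.4021 -0.4008]
lip right corner px shift (0.0, 1.0, 0.76) pull (0.0, 0.0, 0.99)
ref 128 blue tray-frame mm [  62.7232 -146.1041] [  52.7936 -158.1217] [  72.4768 -134.061 ] ((62.62881851196289, -146.06895446777344), (24.14260482788086, 19.534324645996094), 89.47663116455078)
now 133 blue tray-frame mm [  62.7896 -146.081 ] [  52.7936 -158.155 ] [  72.6525 -133.5277] ((62.737186431884766, -145.817626953125), (24.628660202026367, 19.81454086303711), 89.72930908203125)
tcp_pos: [0.5843, -0.0453, 0.0769]
contact_force: [-0.3, 0.8, -0.5]
tcp_pos: [0.5541, -0.0515, 0.0772]
contact_force: [0.6, 0.2, -0.1]
tool tray-frame 0.06402270729295027 -0.13881920079377608 [ 0.553  -0.0519  0.0772] [-0.8087 -0.7165 -0.3596]
lip right corner px shift (0.0, 0.0, 0.8) pull (0.0, 1.0, 0.84)
ref 128 blue tray-frame mm [  62.7232 -146.1041] [  52.7936 -158.1217] [  72.4768 -134.061 ] ((62.62881851196289, -146.06895446777344), (24.14260482788086, 19.534324645996094), 89.47663116455078)
now 28 blue tray-frame mm [  56.9754 -147.8853] [  52.7936 -156.0431] [  70.1933 -134.0785] ((57.08103942871094, -148.4365692138672), (13.96850299835205, 25.354034423828125), 36.098514556884766)
```

```bash
python3 look.py pics/s7.png
```

```text
[ 0.9811  0.1935 -0.0009] [ 0.553  -0.0519  0.0772] [-0.8087 -0.7165 -0.3596] 0.0028612617395104073
```

View pics/s7.png

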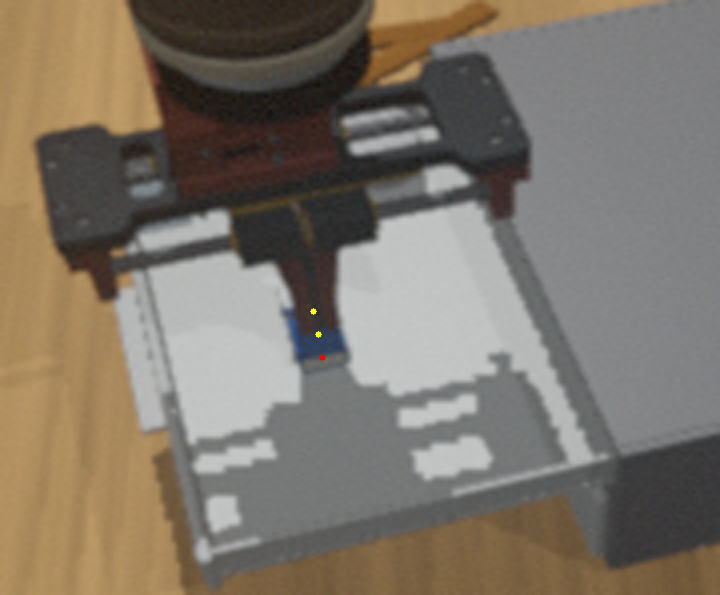

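The fingers are now above the eraser, with the tip at about (318,332) over the sleeve and the eraser unmoved, so the tips are higher than the picture suggested. I'll go back behind it and descend until real contact.

```bash
python3 -m inch '[[0,0,0,0.0059,0.0012,0,-1],[0,0,0,0.0059,0.0012,0,-1],[0,0,0,0.0059,0.0012,0,-1],[0,0,0,0.0059,0.0012,0,-1],[0,0,0,0.0059,0.0012,0,-1]]'| grep -E "pos|force"
python3 -m inch '[[0,0,0,0,0,-0.002,-1],[0,0,0,0,0,-0.002,-1],[0,0,0,0,0,0,-1]]'| grep -E "pos|force"
python3 -m inch '[[0,0,0,0,0,-0.002,-1],[0,0,0,0,0,0,-1]]'| grep -E "pos|force"
python3 -m inch '[[0,0,0,0,0,-0.002,-1],[0,0,0,0,0,0,-1]]'| grep -E "pos|force"
python3 -c "
from h import *
s=snapshot('side')
for z in(.083,.087,.091,.095,.1): print(z,ray(s,(258.2,218.1),z))"
```

```text
tcp_pos: [0.5854, -0.0451, 0.077]
contact_force: [-0.2, 0.4, -0.2]
tcp_pos: [0.5839, -0.0454, 0.0724]
contact_force: [-0.7, 0.5, -0.4]
tcp_pos: [0.584, -0.0454, 0.0708]
contact_force: [0.5, -0.2, 0.6]
tcp_pos: [0.5842, -0.0453, 0.0689]
contact_force: [-0.4, -0.9, -0.4]
0.083 [ 0.5876 -0.0422  0.083 ]
0.087 [ 0.5877 -0.0452  0.087 ]
0.091 [ 0.5878 -0.0482  0.091 ]
0.095 [ 0.5878 -0.0513  0.095 ]
0.1 [ 0.588  -0.0551  0.1   ]
```

```bash
python3 -m inch '[[0,0,0,0,0,-0.002,-1],[0,0,0,0,0,0,-1]]'| grep -E "pos|force"
python3 -m inch '[[0,0,0,0,0,-0.002,-1],[0,0,0,0,0,0,-1]]'| grep -E "pos|force"
python3 -m inch '[[0,0,0,0,0,-0.002,-1],[0,0,0,0,0,0,-1]]'| grep -E "pos|force"
```

```text
tcp_pos: [0.5843, -0.0453, 0.0669]
contact_force: [-1.0, 0.5, 0.3]
tcp_pos: [0.5843, -0.0453, 0.0649]
contact_force: [-0.1, -0.2, -0.2]
tcp_pos: [0.5843, -0.0453, 0.0628]
contact_force: [-0.1, -0.6, 0.0]
```

```bash
cat > tip.py <<'E'
from h import *
s=snapshot("side");f=s["frame"].astype(int);o=arm.observe();p=o["tcp_pos"]
c=pix(s,p);print("tcp",p,"F",o["contact_force"],"tcp px",c)
m=(f[:,:,2]-f[:,:,0]>8)&(f.max(2)<110);m[:,:int(c[0])-14]=0;m[:,int(c[0])+15:]=0;m[300:]=0
n,l,st,_=cv2.connectedComponentsWithStats(m.astype(np.uint8))
i=1+np.argmax(st[1:,4]);q=np.argwhere(l==i);v=q[:,0].max();print("lowest finger px row",v,"cols",[sorted(q[q[:,0]==k,1])[::max(1,len(q[q[:,0]==k])-1)] for k in(v,v-1,v-2,v-6)])
E
python3 tip.py
python3 -m inch '[[0,0,0,0,0,-0.002,-1],[0,0,0,0,0,0,-1]]'| grep -E "pos|force"
python3 -m inch '[[0,0,0,0,0,-0.002,-1],[0,0,0,0,0,0,-1]]'| grep -E "pos|force"
python3 tip.py
```

```text
tcp [ 0.5843 -0.0453  0.0629] F [ 0.4192 -0.1032 -0.1149] tcp px [257.2544 226.2724]
lowest finger px row 154 cols [[np.int64(243), np.int64(251)], [np.int64(243), np.int64(257)], [np.int64(243), np.int64(260)], [np.int64(243), np.int64(270)]]
tcp_pos: [0.5846, -0.0454, 0.061]
contact_force: [-0.8, -0.8, 0.2]
tcp_pos: [0.5862, -0.0451, 0.0609]
contact_force: [-1.1, 1.2, 12.5]
tcp [ 0.5862 -0.0451  0.0609] F [-0.767   1.289  13.0201] tcp px [258.3809 226.7306]
lowest finger px row 155 cols [[np.int64(244), np.int64(252)], [np.int64(244), np.int64(258)], [np.int64(244), np.int64(261)], [np.int64(244), np.int64(269)]]
```

Firm contact (12.5 N) came at a reading of z = 0.061, so the true tip is at about reading + 0.020. Back-projecting the tip at that height also gives a lateral offset of about (+3, -9) mm. I'll raise slightly, recentre and push, using blue-sleeve tracking as the check.

```bash
python3 -m inch '[[0,0,0,0,0,0.005,-1],[0,0,0,-0.0018,0.0088,0,-1],[0,0,0,0,0,0,-1]]'| grep -E "pos|force"
python3 -m inch '[[0,0,0,-0.0059,-0.0012,0,-1],[0,0,0,-0.0059,-0.0012,0,-1],[0,0,0,-0.0059,-0.0012,0,-1],[0,0,0,-0.0059,-0.0012,0,-1],[0,0,0,-0.0059,-0.0012,0,-1]]'| grep -E "pos|force"
python3 track.py
```

```text
tcp_pos: [0.5823, -0.0346, 0.064]
contact_force: [0.0, 1.3, 0.1]
tcp_pos: [0.5522, -0.0429, 0.0641]
contact_force: [0.0, 1.1, 0.3]
tool tray-frame 0.06387274600358804 -0.12997985691002611 [ 0.5511 -0.0432  0.064 ] [-2.5967  0.2769  0.0548]
lip right corner px shift (1.0, 1.0, 0.77) pull (1.0, 0.0, 0.73)
ref 128 blue tray-frame mm [  62.7232 -146.1041] [  52.7936 -158.1217] [  72.4768 -134.061 ] ((62.62881851196289, -146.06895446777344), (24.14260482788086, 19.534324645996094), 89.47663116455078)
now 109 blue tray-frame mm [  45.4967 -145.1615] [  35.9568 -159.5375] [  54.7919 -134.0872] ((45.384090423583984, -146.8092498779297), (18.84150505065918, 25.43737030029297), 0.06975069642066956)
```

The eraser moved: its sleeve centre went from 62.7 to 45.4 mm with no visible rotation. I'll continue.

```bash
python3 -m inch '[[0,0,0,-0.0059,-0.0012,0,-1],[0,0,0,-0.0059,-0.0012,0,-1],[0,0,0,-0.0059,-0.0012,0,-1],[0,0,0,-0.0049,-0.001,0,-1],[0,0,0,-0.0039,-0.0008,0,-1]]'| grep -E "pos|force"
python3 track.py
python3 -m inch '[[0,0,0,-0.0039,-0.0008,0,-1],[0,0,0,0,0,0,-1]]'| grep -E "pos|force"
python3 track.py
```

```text
tcp_pos: [0.526, -0.0481, 0.0642]
contact_force: [-0.5, -0.4, 0.2]
tool tray-frame 0.03762835980432338 -0.129855054863396 [ 0.5253 -0.0483  0.0641] [-1.1159 -0.3403 -0.1081]
lip right corner px shift (2.0, 0.0, 0.73) pull (1.0, 0.0, 0.88)
ref 128 blue tray-frame mm [  62.7232 -146.1041] [  52.7936 -158.1217] [  72.4768 -134.061 ] ((62.62881851196289, -146.06895446777344), (24.14260482788086, 19.534324645996094), 89.47663116455078)
now 94 blue tray-frame mm [  18.4158 -143.8282] [   9.0786 -156.9269] [  27.7492 -134.1217] ((18.412704467773438, -145.5253448486328), (18.583803176879883, 22.836040496826172), 0.23361419141292572)
tcp_pos: [0.5222, -0.0488, 0.0642]
contact_force: [-0.0, -0.6, -0.4]
tool tray-frame 0.03481221323721987 -0.12977038743971503 [ 0.5226 -0.0487  0.0642] [-0.356   0.7889  0.0526]
lip right corner px shift (2.0, 0.0, 0.73) pull (1.0, 1.0, 0.82)
ref 128 blue tray-frame mm [  62.7232 -146.1041] [  52.7936 -158.1217] [  72.4768 -134.061 ] ((62.62881851196289, -146.06895446777344), (24.14260482788086, 19.534324645996094), 89.47663116455078)
now 100 blue tray-frame mm [  13.8051 -143.7147] [   4.9056 -156.8654] [  23.6388 -133.595 ] ((14.107879638671875, -145.20664978027344), (18.667770385742188, 22.934978485107422), 1.960848093032837)
```

```bash
python3 -m inch '[[0,0,0,-0.002,-0.0004,0,-1],[0,0,0,0,0,0,-1]]'| grep -E "pos|force"
python3 -m inch '[[0,0,0,-0.0015,-0.0003,0,-1],[0,0,0,0,0,0,-1]]'| grep -E "pos|force"
python3 track.py
python3 -m inch '[[0,0,0,-0.0015,-0.0003,0,-1],[0,0,0,0,0,0,-1]]'| grep -E "pos|force"
python3 -m inch '[[0,0,0,-0.0015,-0.0003,0,-1],[0,0,0,0,0,0,-1]]'| grep -E "pos|force"
python3 track.py;python3 look.py pics/s8.png
```

```text
tcp_pos: [0.5206, -0.0492, 0.0641]
contact_force: [0.6, -0.1, -0.3]
tcp_pos: [0.5191, -0.0495, 0.0641]
contact_force: [0.5, 0.2, 0.1]
tool tray-frame 0.031379562638098046 -0.12980313081490602 [ 0.5192 -0.0494  0.0641] [-0.1755  0.6572 -0.0958]
lip right corner px shift (2.0, 0.0, 0.73) pull (1.0, 2.0, 0.71)
ref 128 blue tray-frame mm [  62.7232 -146.1041] [  52.7936 -158.1217] [  72.4768 -134.061 ] ((62.62881851196289, -146.06895446777344), (24.14260482788086, 19.534324645996094), 89.47663116455078)
now 100 blue tray-frame mm [  10.4875 -143.7177] [   1.0483 -156.8961] [  20.7507 -134.1303] ((10.900628089904785, -145.51718139648438), (19.694793701171875, 22.769271850585938), 0.06986339390277863)
tcp_pos: [0.5179, -0.0497, 0.0642]
contact_force: [-0.2, 0.8, -0.2]
tcp_pos: [0.5165, -0.05, 0.0643]
contact_force: [1.5, -0.5, -0.1]
tool tray-frame 0.02862961204450815 -0.12980846917713043 [ 0.5165 -0.05    0.0643] [0.9413 0.6249 0.0451]
lip right corner px shift (1.0, 0.0, 0.73) pull (0.0, 4.0, 0.72)
ref 128 blue tray-frame mm [  62.7232 -146.1041] [  52.7936 -158.1217] [  72.4768 -134.061 ] ((62.62881851196289, -146.06895446777344), (24.14260482788086, 19.534324645996094), 89.47663116455078)
now 96 blue tray-frame mm [   8.1757 -142.8677] [  -1.2845 -156.8348] [  18.344  -133.6045] ((8.549246788024902, -144.8183135986328), (19.653942108154297, 22.996110916137695), 4.181216716766357)
[0.9809 0.1943 0.0006] [ 0.5165 -0.05    0.0643] [0.9413 0.6249 0.0451] 0.008715385000026424
```

View pics/s8.png

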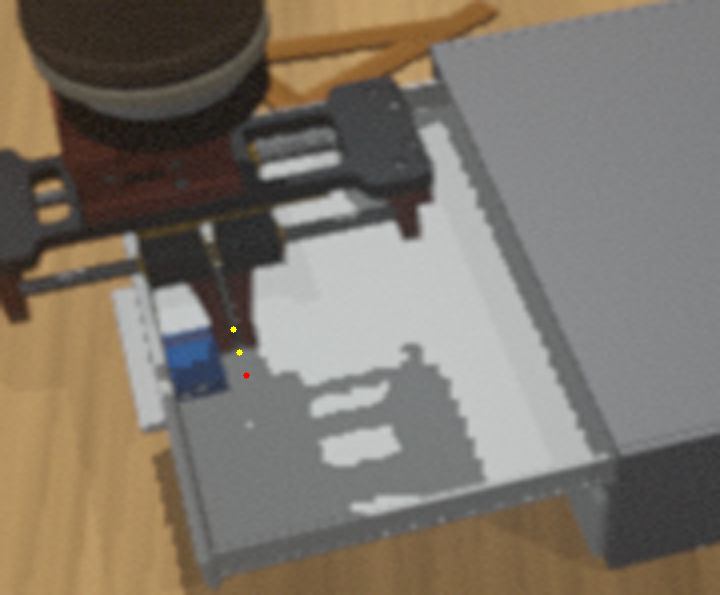

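The eraser is now against the lip, with its sleeve at about (195,360) and its long side along the lip; the tray crept out roughly 2-3 mm. Next I back off, go round to its -y end and line up behind it.

```bash
python3 -m inch '[[0,0,0,0,0,0,-1],[0,0,0,0.0098,0.002,0,-1],[0,0,0,0.0049,-0.0245,0,-1],[0,0,0,0.0049,-0.0245,0,-1],[0,0,0,0,0,0,-1]]'| grep -E "pos|force"
python3 track.py
python3 -m inch '[[0,0,0,-0.01,-0.002,0,-1],[0,0,0,-0.01,-0.002,0,-1],[0,0,0,-0.005,-0.001,0,-1],[0,0,0,0,0,0,-1]]'| grep -E "pos|force"
python3 track.py
```

```text
tcp_pos: [0.5368, -0.102, 0.0645]
contact_force: [0.4, -0.1, -0.7]
tool tray-frame 0.03819755545733205 -0.18244308000835202 [ 0.5362 -0.0997  0.0642] [-0.2301 -0.0617 -0.9732]
lip right corner px shift (-3.0, -14.0, 0.76) pull (3.0, 14.0, 0.28)
ref 128 blue tray-frame mm [  62.7232 -146.1041] [  52.7936 -158.1217] [  72.4768 -134.061 ] ((62.62881851196289, -146.06895446777344), (24.14260482788086, 19.534324645996094), 89.47663116455078)
now 37 blue tray-frame mm [   3.6896 -152.1572] [  -1.024  -160.3847] [   9.0779 -133.6139] ((2.6836154460906982, -147.50540161132812), (9.70642375946045, 26.703678131103516), 11.165393829345703)
tcp_pos: [0.5089, -0.1015, 0.0641]
contact_force: [0.6, 0.7, 0.3]
tool tray-frame 0.012164594702751934 -0.17888675188983577 [ 0.51   -0.1013  0.0643] [-0.3253  0.0923 -0.2035]
lip right corner px shift (1.0, 0.0, 0.73) pull (12.0, -13.0, 0.19)
ref 128 blue tray-frame mm [  62.7232 -146.1041] [  52.7936 -158.1217] [  72.4768 -134.061 ] ((62.62881851196289, -146.06895446777344), (24.14260482788086, 19.534324645996094), 89.47663116455078)Traceback (most recent call last):
  File "track.py", line 13, in <module>
    p=np.argwhere(m)[:,::-1];w=np.array([ray(s,q,.09) for q in p]);t=np.c_[(w-C)@X,(w-C)@Y]*1000
                                                                            ~^~
ValueError: operands could not be broadcast together with shapes (0,) (3,)
```

```bash
python3 -m inch '[[0,0,0,-0.0016,0.0078,0,-1],[0,0,0,-0.0016,0.0078,0,-1],[0,0,0,-0.0016,0.0078,0,-1],[0,0,0,-0.0016,0.0078,0,-1],[0,0,0,-0.0016,0.0078,0,-1]]'| grep -E "pos|force"
python3 -m inch '[[0,0,0,-0.0016,0.0078,0,-1],[0,0,0,-0.0016,0.0078,0,-1],[0,0,0,-0.0016,0.0078,0,-1],[0,0,0,-0.0016,0.0078,0,-1],[0,0,0,-0.0016,0.0078,0,-1]]'| grep -E "pos|force"
python3 -m inch '[[0,0,0,0.0016,-0.0078,0,-1],[0,0,0,0,0,0,-1]]'| grep -E "pos|force"
python3 - <<'E'
from h import *
for n in("side","top"):
    f=snapshot(n)["frame"];cv2.imwrite(f"pics/{n}9.png",f)
    h=cv2.cvtColor(f,cv2.COLOR_BGR2HSV);m=cv2.inRange(h,(105,120,60),(130,255,255));m[:130]=0;m[300:]=0;m[:,:170]=0;m[:,330:]=0
    p=np.argwhere(m);print(n,len(p),p.min(0) if len(p) else "",p.max(0) if len(p) else "")
E
```

```text
tcp_pos: [0.5028, -0.0616, 0.0641]
contact_force: [-0.6, 1.0, 0.3]
tcp_pos: [0.4947, -0.0232, 0.0642]
contact_force: [-0.2, -0.7, 0.7]
tcp_pos: [0.4967, -0.0326, 0.0643]
contact_force: [0.8, -0.3, -0.2]
side 0  
top 0
```

```bash
python3 -m inch '[[0,0,0,0,0,0.03,-1],[0,0,0,0,0,0.03,-1],[0,0,0,0,0,0.03,-1],[0,0,0,0.03,0,0,-1],[0,0,0,0.03,0,0,-1]]'| grep -E "pos|force"
python3 -m inch '[[0,0,0,0.03,0,0,-1],[0,0,0,0.03,0,0,-1],[0,0,0,0.02,0,0,-1],[0,0,0,0,0,0,-1],[0,0,0,0,0,0,-1]]'| grep -E "pos|force"
python3 track.py
```

```text
tcp_pos: [0.558, -0.0319, 0.1571]
contact_force: [1.0, 0.1, -0.0]
tcp_pos: [0.6365, -0.0328, 0.1533]
contact_force: [-0.3, -0.1, -0.2]
tool tray-frame 0.14883740154858066 -0.13629742641201223 [ 0.6357 -0.0328  0.1536] [ 0.4256  0.2158 -0.2363]
lip right corner px shift (0.0, 0.0, 1.0) pull (1.0, 5.0, 0.84)
ref 128 blue tray-frame mm [  62.7232 -146.1041] [  52.7936 -158.1217] [  72.4768 -134.061 ] ((62.62881851196289, -146.06895446777344), (24.14260482788086, 19.534324645996094), 89.47663116455078)
now 109 blue tray-frame mm [  8.6658 -70.7402] [ -0.7683 -82.9123] [ 18.2278 -58.623 ] ((8.690166473388672, -70.78549194335938), (19.0398006439209, 24.175222396850586), 0.6742283701896667)
```

With the view clear, the tracker shows the tray unmoved (match 1.0). The eraser is flush and parallel (0.7°), with its centre at y ≈ -62 mm. I'll go back down to the same place and push the last ~37 mm until I feel the wall.

```bash
python3 -m inch '[[0,0,0,-0.03,0,0,-1],[0,0,0,-0.03,0,0,-1],[0,0,0,-0.03,0,0,-1],[0,0,0,-0.03,0,0,-1],[0,0,0,-0.02,0,0,-1]]'| grep -E "pos|force"
python3 -m inch '[[0,0,0,0,0,-0.03,-1],[0,0,0,0,0,-0.03,-1],[0,0,0,0,0,-0.02,-1],[0,0,0,0,0,-0.01,-1],[0,0,0,0,0,0,-1]]'| grep -E "pos|force"
python3 -m inch '[[0,0,0,-0.0016,0.0078,0,-1],[0,0,0,-0.0014,0.0068,0,-1],[0,0,0,-0.0014,0.0068,0,-1],[0,0,0,-0.0014,0.0068,0,-1],[0,0,0,-0.0014,0.0068,0,-1]]'| grep -E "pos|force"
python3 -m inch '[[0,0,0,-0.0008,0.0039,0,-1],[0,0,0,0,0,0,-1]]'| grep -E "pos|force"
python3 -m inch '[[0,0,0,-0.0004,0.002,0,-1],[0,0,0,0,0,0,-1]]'| grep -E "pos|force"
```

```text
tcp_pos: [0.4922, -0.0322, 0.1538]
contact_force: [-0.4, 0.1, 0.1]
tcp_pos: [0.4942, -0.032, 0.0628]
contact_force: [-0.8, -0.4, -0.1]
tcp_pos: [0.4895, 0.0044, 0.0648]
contact_force: [0.5, -0.6, 0.0]
tcp_pos: [0.4884, 0.0086, 0.0643]
contact_force: [-0.5, 0.9, -0.4]
tcp_pos: [0.4881, 0.0093, 0.0642]
contact_force: [0.3, 0.1, 0.1]
```

```bash
for i in 1; do :; done
python3 -m inch '[[0,0,0,-0.0003,0.0015,0,-1],[0,0,0,0,0,0,-1],[0,0,0,0,0,0,-1]]'| grep -E "pos|force"
python3 -m inch '[[0,0,0,-0.0003,0.0015,0,-1],[0,0,0,0,0,0,-1],[0,0,0,0,0,0,-1]]'| grep -E "pos|force"
python3 -m inch '[[0,0,0,-0.0002,0.001,0,-1],[0,0,0,0,0,0,-1],[0,0,0,0,0,0,-1]]'| grep -E "pos|force"
```

```text
tcp_pos: [0.4877, 0.0104, 0.0641]
contact_force: [0.6, -0.1, -0.7]
tcp_pos: [0.4875, 0.0121, 0.0641]
contact_force: [0.1, 0.9, 0.4]
tcp_pos: [0.4873, 0.0131, 0.0642]
contact_force: [0.2, -0.2, -0.0]
```

```bash
python3 -m inch '[[0,0,0,-0.0002,0.001,0,-1],[0,0,0,0,0,0,-1],[0,0,0,0,0,0,-1]]'| grep -E "pos|force"
python3 -m inch '[[0,0,0,-0.0002,0.001,0,-1],[0,0,0,0,0,0,-1],[0,0,0,0,0,0,-1]]'| grep -E "pos|force"
python3 -m inch '[[0,0,0,-0.0002,0.001,0,-1],[0,0,0,0,0,0,-1],[0,0,0,0,0,0,-1]]'| grep -E "pos|force"
```

```text
tcp_pos: [0.487, 0.0142, 0.0642]
contact_force: [0.2, -0.3, -0.5]
tcp_pos: [0.487, 0.0148, 0.0642]
contact_force: [0.8, -1.8, 0.7]
tcp_pos: [0.487, 0.0149, 0.0643]
contact_force: [0.8, -4.6, 0.1]
```

The wall stopped it: the position stalled and the reaction rose to 4.6 N. I'll back off, lift clear over the unit and check.

```bash
python3 -m inch '[[0,0,0,0,0,0,-1],[0,0,0,0.001,-0.005,0,-1],[0,0,0,0.001,-0.005,0,-1],[0,0,0,0,0,0.03,-1],[0,0,0,0,0,0.03,-1]]'| grep -E "pos|force"
python3 -m inch '[[0,0,0,0,0,0.03,-1],[0,0,0,0.03,-0.01,0,-1],[0,0,0,0.03,-0.01,0,-1],[0,0,0,0.03,-0.01,0,-1],[0,0,0,0.03,-0.01,0,-1]]'| grep -E "pos|force"
python3 -m inch '[[0,0,0,0.03,-0.01,0,-1],[0,0,0,0,0,0,-1],[0,0,0,0,0,0,-1]]'| grep -E "pos|force|t:"
python3 track.py
```

```text
tcp_pos: [0.4871, 0.0053, 0.1237]
contact_force: [1.3, 0.6, 0.4]
tcp_pos: [0.61, -0.0337, 0.1544]
contact_force: [-0.9, -0.1, 0.9]
t: 18.98
tcp_pos: [0.639, -0.045, 0.1531]
contact_force: [0.0, -0.8, -0.8]
tool tray-frame 0.14892583851072408 -0.1481269300794572 [ 0.6381 -0.0444  0.1533] [ 0.4424 -0.6921  1.1248]
lip right corner px shift (0.0, 0.0, 1.0) pull (0.0, 0.0, 0.99)
ref 128 blue tray-frame mm [  62.7232 -146.1041] [  52.7936 -158.1217] [  72.4768 -134.061 ] ((62.62881851196289, -146.06895446777344), (24.14260482788086, 19.534324645996094), 89.47663116455078)
now 101 blue tray-frame mm [  9.1924 -34.6783] [ -0.7688 -46.7783] [ 19.1282 -22.6458] ((9.285383224487305, -34.746543884277344), (19.719858169555664, 23.77101707458496), 1.5287432670593262)
```

The eraser is home: centre y ≈ -25.8 mm, 1.5° off parallel, tray unmoved. Now I go round to the front of the lip.

```bash
python3 -m inch '[[0,0,0,-0.03,-0.001,0,-1],[0,0,0,-0.03,-0.001,0,-1],[0,0,0,-0.03,-0.001,0,-1],[0,0,0,-0.03,-0.001,0,-1],[0,0,0,-0.03,-0.001,0,-1]]'| grep -E "pos|force"
python3 -m inch '[[0,0,0,-0.03,-0.001,0,-1],[0,0,0,-0.007,0,0,-1],[0,0,0,0,0,0,-1],[0,0,0,0,0,-0.03,-1],[0,0,0,0,0,-0.03,-1]]'| grep -E "pos|force"
python3 -m inch '[[0,0,0,0,0,-0.02,-1],[0,0,0,0,0,-0.007,-1],[0,0,0,0,0,0,-1],[0,0,0,0,0,0,-1]]'
python3 look.py pics/s10.png
```

```text
tcp_pos: [0.4858, -0.0481, 0.1539]
contact_force: [0.8, -0.1, 0.1]
tcp_pos: [0.4545, -0.0488, 0.0951]
contact_force: [0.8, 1.4, 0.6]
t: 20.2
tcp_pos: [0.4524, -0.0501, 0.0676]
orientation: [0.546, -0.449, 0.449, -0.546]
contact_force: [-0.5, 0.2, -0.3]
gripper_width: 0.001
[0.981  0.1942 0.    ] [ 0.4524 -0.0501  0.0676] [-0.5014  0.1889 -0.2502] 0.0005514495962554976
```

View pics/s10.png

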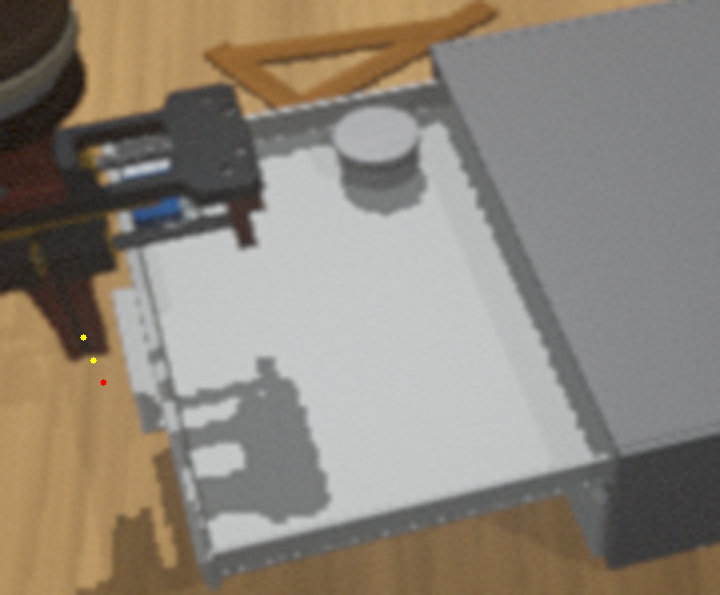

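The last picture shows the eraser in the pocket (sleeve about (157,208)), the canister standing at (377,135) and the fingertips at (90,355), in front of the lip and clear above the finger pull. Now I push the tray shut along +x.

```bash
python3 -m inch '[[0,0,0,0.0049,0.001,0,-1],[0,0,0,0.0049,0.001,0,-1],[0,0,0,0.0039,0.0008,0,-1],[0,0,0,0.0039,0.0008,0,-1],[0,0,0,0.0039,0.0008,0,-1]]'| grep -E "pos|force"
python3 -m inch '[[0,0,0,0.0059,0.0012,0,-1],[0,0,0,0.0069,0.0014,0,-1],[0,0,0,0.0078,0.0016,0,-1],[0,0,0,0.0078,0.0016,0,-1],[0,0,0,0.0078,0.0016,0,-1]]'| grep -E "pos|force"
python3 track.py 2>&1 | grep -E "tool|lip|now"
python3 -m inch '[[0,0,0,0.0059,0.0012,0,-1],[0,0,0,0.0069,0.0014,0,-1],[0,0,0,0.0069,0.0014,0,-1],[0,0,0,0.0069,0.0014,0,-1],[0,0,0,0.0069,0.0014,0,-1]]'| grep -E "pos|force"
```

```text
tcp_pos: [0.4733, -0.0453, 0.0673]
contact_force: [-2.0, 0.1, 0.6]
tcp_pos: [0.5102, -0.038, 0.0671]
contact_force: [-1.8, -1.0, 1.4]
tool tray-frame 0.026713880626425247 -0.11667725200960104 [ 0.5121 -0.0375  0.0673] [ 1.0978  0.4585 -0.1774]
lip right corner px shift (-3.0, 1.0, 0.39) pull (-4.0, 14.0, 0.23)
now 8 blue tray-frame mm [ 59.6439 -43.9657] [ 57.5472 -47.2794] [ 61.6761 -41.1251] ((59.351287841796875, -44.2022705078125), (5.504698753356934, 3.781113862991333), 78.36295318603516)
tcp_pos: [0.5434, -0.0313, 0.067]
contact_force: [-2.3, -1.5, -1.1]
```

```bash
python3 -m inch '[[0,0,0,0.0069,0.0014,0,-1],[0,0,0,0.0069,0.0014,0,-1],[0,0,0,0.0069,0.0014,0,-1],[0,0,0,0.0069,0.0014,0,-1],[0,0,0,0.0069,0.0014,0,-1]]'| grep -E "pos|force"
python3 -m inch '[[0,0,0,0.0069,0.0014,0,-1],[0,0,0,0.0059,0.0012,0,-1],[0,0,0,0.0049,0.001,0,-1],[0,0,0,0.0039,0.0008,0,-1],[0,0,0,0.0029,0.0006,0,-1]]'| grep -E "pos|force"
python3 -m inch '[[0,0,0,0.002,0.0004,0,-1],[0,0,0,0.002,0.0004,0,-1],[0,0,0,0.002,0.0004,0,-1],[0,0,0,0.002,0.0004,0,-1]]'| grep -E "pos|force"
python3 -m inch '[[0,0,0,0.002,0.0004,0,-1],[0,0,0,0.002,0.0004,0,-1],[0,0,0,0,0,0,-1]]'| grep -E "pos|force"
```

```text
tcp_pos: [0.5781, -0.0242, 0.0671]
contact_force: [-2.8, -1.9, -1.3]
tcp_pos: [0.6024, -0.0192, 0.0672]
contact_force: [-1.1, -2.0, -0.2]
tcp_pos: [0.6099, -0.0177, 0.0672]
contact_force: [-1.6, -2.4, 0.1]
tcp_pos: [0.6144, -0.0167, 0.0672]
contact_force: [-0.2, -0.4, -0.0]
```

```bash
python3 -m inch '[[0,0,0,0.0015,0.0003,0,-1],[0,0,0,0.0015,0.0003,0,-1],[0,0,0,0,0,0,-1]]'| grep -E "pos|force"
python3 -m inch '[[0,0,0,0.0015,0.0003,0,-1],[0,0,0,0.0015,0.0003,0,-1],[0,0,0,0,0,0,-1]]'| grep -E "pos|force"
python3 -m inch '[[0,0,0,0.0015,0.0003,0,-1],[0,0,0,0,0,0,-1]]'| grep -E "pos|force"
python3 -m inch '[[0,0,0,0.0015,0.0003,0,-1],[0,0,0,0,0,0,-1]]'| grep -E "pos|force"
```

```text
tcp_pos: [0.6172, -0.0161, 0.0672]
contact_force: [-1.2, -1.4, 0.6]
tcp_pos: [0.6202, -0.0156, 0.0672]
contact_force: [-1.4, -0.2, 0.4]
tcp_pos: [0.6216, -0.0153, 0.0672]
contact_force: [-1.0, -0.0, 0.9]
tcp_pos: [0.6231, -0.0151, 0.0672]
contact_force: [-0.9, -0.8, 0.6]
```

```bash
python3 -m inch '[[0,0,0,0.0015,0.0003,0,-1],[0,0,0,0,0,0,-1]]'| grep -E "pos|force"
python3 -m inch '[[0,0,0,0.0015,0.0003,0,-1],[0,0,0,0,0,0,-1]]'| grep -E "pos|force"
python3 -m inch '[[0,0,0,0.0015,0.0003,0,-1],[0,0,0,0,0,0,-1]]'| grep -E "pos|force"
python3 -m inch '[[0,0,0,0.0015,0.0003,0,-1],[0,0,0,0,0,0,-1]]'| grep -E "pos|force"
```

```text
tcp_pos: [0.6243, -0.0148, 0.0671]
contact_force: [-2.5, 0.6, -0.0]
tcp_pos: [0.6242, -0.0148, 0.0668]
contact_force: [-7.9, -1.5, 2.7]
tcp_pos: [0.6242, -0.0149, 0.0666]
contact_force: [-11.4, -1.5, 7.1]
tcp_pos: [0.6241, -0.015, 0.0663]
contact_force: [-16.0, -1.7, 8.5]
```

The tray stalled after about 160 mm of travel with the reaction rising to 16 N, so it seems shut. I'll back away and measure the lip against the unit.

```bash
python3 -m inch '[[0,0,0,-0.01,-0.002,0,-1],[0,0,0,-0.03,-0.006,0,-1],[0,0,0,-0.03,-0.006,0,-1],[0,0,0,-0.03,-0.006,0.03,-1],[0,0,0,-0.03,-0.006,0.03,-1]]'| grep -E "pos|force"
python3 -m inch '[[0,0,0,0,0.04,0.03,-1],[0,0,0,-0.01,0.04,0,-1],[0,0,0,-0.02,0.04,0,-1],[0,0,0,-0.02,0.04,0,-1],[0,0,0,-0.02,0.04,0,-1]]'| grep -E "pos|force"
python3 -m inch '[[0,0,0,-0.01,0.04,0,-1],[0,0,0,-0.01,0.04,0,-1],[0,0,0,-0.01,0.04,0,-1],[0,0,0,0,0,0,-1],[0,0,0,0,0,0,-1]]'| grep -E "t:|pos|force"
python3 - <<'E'
from h import *
C=np.array([.463,.0717,.103]);a=np.radians(11.3);X=np.array([np.cos(a),np.sin(a),0]);Y=np.array([-X[1],X[0],0])
ref=cv2.imread("pics/top0.png")
s=snapshot("top");f=s["frame"];cv2.imwrite("pics/topE.png",f)
t=snapshot("side");cv2.imwrite("pics/sideE.png",t["frame"])
for y in(-.03,-.06,-.127,-.2,-.235):
    xs=np.arange(.13,.19,.003);v=[]
    for x in xs:
        p=pix(s,C+x*X+y*Y);v.append(int(cv2.cvtColor(cv2.getRectSubPix(f,(1,1),p.astype(np.float32).tolist()),6)[0,0]))
    print(y,v)
# pristine neighbours: difference of first/last frames around set square, cup, dispenser
for n,(r0,r1,c0,c1) in dict(square=(180,270,145,200),cup=(150,195,362,412),disp=(210,280,380,430)).items():
    q=cv2.matchTemplate(f[r0-6:r1+6,c0-6:c1+6],ref[r0:r1,c0:c1],5);_,m,_,l=cv2.minMaxLoc(q);print(n,l[0]-6,l[1]-6,round(m,3))
E
```

```text
tcp_pos: [0.4987, -0.0398, 0.1248]
contact_force: [0.4, 0.4, 1.9]
tcp_pos: [0.4344, 0.1475, 0.1512]
contact_force: [2.1, -0.9, -0.1]
t: 25.72
tcp_pos: [0.4041, 0.2684, 0.1506]
contact_force: [-0.5, 0.1, -0.3]
-0.03 [176, 168, 160, 160, 149, 111, 100, 148, 177, 133, 113, 134, 136, 138, 138, 138, 137, 137, 137, 138]
-0.06 [161, 160, 169, 168, 128, 94, 97, 147, 184, 151, 127, 134, 137, 136, 136, 135, 136, 136, 137, 136]
-0.127 [181, 174, 158, 184, 208, 207, 179, 160, 178, 150, 127, 133, 135, 134, 135, 135, 134, 134, 134, 133]
-0.2 [145, 109, 92, 93, 93, 90, 98, 150, 181, 154, 129, 132, 134, 133, 135, 134, 134, 134, 134, 133]
-0.235 [188, 189, 178, 159, 119, 89, 92, 141, 179, 150, 124, 131, 133, 133, 133, 133, 132, 133, 133, 132]
square 0 0 0.999
cup 0 0 0.984
disp 0 0 0.998
```

```bash
python3 -c "
from bench import arm,finish_job
print(arm.observe()['contact_force']);print(finish_job())"
```

```text
[-0.18472927  0.32095828 -0.24977193]
the job is handed in; nothing more can be done
None
```

I pressed the eraser flush against the front lip and slid it along into the corner pocket. I then pushed the tray shut by its lip and handed the job in at about 26 s.

**Checks that passed**
- **At the lip:** the eraser lay parallel to the lip within about 1°, with its centre near y -62 mm part-way along the slide.
- **Home in the pocket:** the eraser's centre was at y ≈ -25.8 mm, about 1.5° off parallel, with the tray still open. The side wall stopped it with a 4.6 N reaction.
- **Tray shut:** it stalled after about 160 mm of travel with the reaction rising to 16 N. The top camera shows the lip against the unit's front edge along its whole width.
- **Desk objects:** the set square, cup and dispenser show zero pixel shift from the start.
- **Robot:** it stands clear, with the contact force near zero.

**Checks that disagreed or could not be made**
- **Fingertip position:** the real fingertips were about 37 mm higher than the stated tool geometry implies, and a few mm off sideways. The first two pushes passed over the eraser without touching it. I then found the tray floor by touch (about 12.5 N).
- **Lip line:** my camera estimate of it is off by about 2–3 mm: the flush eraser measured x ≈ 8–9 mm where 11 mm is the least possible.
- **After closing:** the eraser and canister are out of sight in the shut tray. I last saw them just before the push, with the eraser in its pocket and the canister standing.

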